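Park the parts case over the sill of its cradle and stack its load

ROBOT

A 6-joint arm with a two-finger parallel gripper is mounted at the origin on a cart in front of the work surface, level with it; the furniture and walls round the work are solid. World frame = base frame: x ahead of the robot, y to its left, z up, the work surface at z = 0. Lengths are in m, angles in degrees, forces in N, time in s.
With the tool pointing down it reaches from about 0.275 to 0.825 m from the base axis. Payload 4.9 kg.
Tool frame: the origin (TCP) lies between the finger pads; the fingertips stand 8 mm ahead of it and the grasp point (between the pads) lies 11 mm behind it; z points along the fingers, y is the direction in which the jaws open and shut (so a half turn about z gives the same grasp; the last joint's range is limited). The gripper opens to 85 mm and grips with 20 to 120 N. Pads are 22 mm wide; open, the fingers measure 114 mm over their backs; the gripper's body (76 mm by 85 mm) begins 54 mm behind the grasp point. The pads swing forward as they close: fully open they stand 13 mm farther back than shut.
Start: joints at [57.112, 18.69, -11.035, 60.275, 0, 82.311], TCP at [0.234, 0.498, 0.239] pointing down, gripper open.
Joint ranges: [-152.03, 152.03], [-55.5, 102.48], [-74.3, 77.21], [-110.64, 120.58], [-84.22, 78.4], [-180, 180]. Speed limits (degrees/s): [147.25, 147.25, 180, 180, 180, 180].

INTERFACE

Orientations are given as [roll, pitch, yaw] about the fixed x, y, z axes, in that order (R = Rz(yaw) Ry(pitch) Rx(roll)).
In Python, from cell import state, vision, ctrl gives the robot as it stands. The module is installed in compiled form; this text tells all that it offers.
- The arm moves only by the tool move_arm, never from a script. Its argument "plan" is a list that holds one entry, the list of rows, each a list of 6 numbers: the shift along the tool's x, y, z in mm, then the turn, a rotation vector about the tool's x, y, z in rad. A call has 1 to 5 rows; each row shifts and turns the commanded pose from where the row before left it, along the tool's axes as they then stand; what a row does not reach is not made up. A row lasts 1/8 s, in which the tool goes at most 62.5 mm and 10.7 degrees, less where a joint would pass 70% of its speed; a pose out of reach is approached as far as the arm can. A call is refused whole if a number of a shift passes 62.5 or a number of a turn 0.188, either way. A call with a gripper value outside its range is refused whole. "fingers" is the finger opening in mm, from 0 to 85.4, set as the call begins (left out, the last holds). The fingers move at their own pace and stop on an object; the grip force is fixed at half the most. Time passes only in rows, so rows that do not move let the fingers close. It gives the time, the measured TCP pose, the force and the opening at its end, in the units of the state.
- state(): the state, without advancing time (a new reading comes with each control period).
- vision.camera(name): name is "side" or "top"; returns a dict with "img" (400x640x3 uint8, red, green, blue), "fx", "fy", "cx", "cy" (pixels), "k1" (the pictures are not rectified: a ray, as slopes to the right and down, at radius r is drawn at 1 + k1 r^2 times it, then the intrinsics apply), "world_from_camera" (4x4, takes a point from camera to world coordinates). Camera axes: x right, y down, z forward; pixel columns grow to the right and rows downward; lengths in m; the calibration is good to about 2 mm. A picture is of the moment at which its call begins. There is no depth.
- ctrl.sign_off(): hands the job in, once; it reports no verdict.
Trained networks look in a picture, given as the dict that the camera call returned (one of the last four; its "shot" number tells which), for a name from the list of things; names that differ only in an ending like _2 or _b are one class to them, and where a whole thing is asked for, a point or a joint stands for the part that bears it (a point fixed in the world has none). Each returns a list of dicts, best first, with "p" (0 to 1); they miss things now and then, are a little off and sometimes report something else, mostly with a low value. They report only what shows in the picture. A call takes as long as a camera call.
- vision.silhouettes(picture, query): "pixels" (400x640 bool, what is visible of it) and "pixel" ([column, row] in pixels, amid what is visible of it).
The state is a dict: "clock": time; "joint_positions": joint angles; "joint_velocities": joint speeds; "joint_efforts": joint torques, N m; "ee_pos": TCP position; "eef_rot": TCP orientation; "wrist_force": force on the tool from outside, world axes, zero at the start; "ft_torque": the same for the moment, N m; "grip_width": finger opening in m.
Only numpy, scipy, OpenCV 4.12 (cv2) and the standard library are available. Lean on these libraries where they do the work, as an engineer would, in place of code of your own. Each camera call takes 0.05 s, during which the arm holds its last target. There are 200 camera calls.

TASK

Park the wooden parts case in its cradle without carrying it: lift only its front edge by the cleat, with the tail staying on the bench, set that edge down on the cradle's metal sill and let go, then push the case home over the sill until it lies flat inside. Then load its lid, largest first: lay the cardboard carton flat and lengthwise behind the cleat, fully supported, and on top of the carton's middle the brown terminal strip, also lengthwise and flat. Leave the paint bottle, the glass jar and the spool where they are.

Things in the scene. Friction and masses are not known exactly. Their poses are not given: they have to be found in the camera images.
- cradle: fixed open wooden cradle, outside 134 (x) x 196 (y) mm. Origin on the bench under the middle of its inside, z up; open end with the sill at its own +y. Inside 114 wide (x -57 to 57), 172 long (y -86 to 86), floor 5 above the bench; side walls 10 thick and back wall (y -96 to -86) 34 high. When the case is home, its origin is within 11 mm of the cradle's in y, same yaw.
- sill (a point): middle of the top of the sill, a fixed round-topped smooth aluminium bar across the cradle's open end: from y = 86 to 100 mm in the cradle's frame, 15 mm high above the bench
- parts_case: loose closed plywood case, 90 wide (x) x 150 long (y) x 45 mm high, 0.5 to 0.8 kg, centre of mass about 10 mm behind its middle. Origin at the centre of its underside, z up. Front (leading end) at its own -y, facing the cradle; flat tail face at +y, to push on. Starts on the bench, front edge about 20 to 80 mm outside the sill, turned up to 0.2 rad. Lid flat and free behind the cleat (y -34 to 75).
- case_cleat (a point): middle of the upright wooden grip cleat on the lid near the front: 12 thick (x) x 36 long (y -70 to -34 in the case's frame) x 28 high (45 to 73 mm above the underside). Pinched lightly (about 20 N) the case swings between the fingers and its tail stays down; a hard grip (60 N) may lift the tail too
- case_front (a point): middle of the case's lower front edge (75 mm along its -y)
- case_tail (a point): middle of the case's lower tail edge (75 mm along its +y)
- carton: loose small brown cardboard carton with a paper tape along its top, 56 (x) x 80 (y, long) x 26 mm high, 0.08 kg. Origin at the centre of its underside, z up. Lengthwise on the lid = its y along the case's y, either way round; the middle of the free lid is 20 mm from the case's centre towards the tail.
- strip: loose brown terminal strip (a small bar with four round screw heads on top), 16 (x) x 55 (y, long) x 13 mm high. Origin at the centre of its underside, z up.
- paint_bottle: bystander: small paint bottle, white cap on a grey body, 37 mm wide, 56 high; origin at the centre of its underside
- glass_jar: bystander: empty glass jar, 68 mm wide, 105 high; origin at the centre of its underside
- spool: bystander: solder spool with blue flanges, 52 mm wide, 34 high; origin at the centre of its underside

How it is judged:
By the outcome, as a careful person would: the job done as asked, in the order asked, and still so for the second after the job is handed in, with the robot touching nothing.
It also fails if it takes over 72 s, if anything falls off the work surface, if the arm or the gripper's body presses on something with over 40 N, if the wrist force passes 120 N, or if a joint passes its speed limit or range.

## Working session

There is one attempt and no reset: what is moved stays moved. The work goes in short steps, Python scripts to look and compute and a tool call to move; the robot and the scene stay as the last step left them, time stands still between calls to the robot, and variables do not carry over. Pictures are saved under pics/ and viewed, about 8 in all and at most 12, crops included, and the job is handed in when it is done.

Besides the shell and the picture viewer there is one more tool, called after "Request:" by a JSON object that holds its "op" and its "data", one argument or row to a line. move_arm: Moves the arm, as the interface text tells. Its arguments: {"type":"object","properties":{"plan":{"type":"array","items":{"type":"array","items":{"type":"array","items":{"type":"number"}}}},"fingers":{"type":"number"}},"required":["plan"]}

```bash
mkdir -p pics
cat > h.py <<'E'
import numpy as np, cv2
from cell import state, vision, ctrl
def ray(c,uv):
    uv=np.atleast_2d(uv).astype(float)
    d=np.c_[(uv[:,0]-c["cx"])/c["fx"],(uv[:,1]-c["cy"])/c["fy"]]; s=d.copy()
    for _ in range(20): s=d/(1+c["k1"]*(s**2).sum(1,keepdims=True))
    T=np.array(c["world_from_camera"]); 
    return T[:3,3], np.c_[s,np.ones(len(s))]@T[:3,:3].T
def onz(c,uv,z):
    o,d=ray(c,uv); return o+d*((z-o[2])/d[:,2])[:,None]
def proj(c,P):
    T=np.linalg.inv(np.array(c["world_from_camera"])); q=np.atleast_2d(P)@T[:3,:3].T+T[:3,3]
    s=q[:,:2]/q[:,2:]; s=s*(1+c["k1"]*(s**2).sum(1,keepdims=True))
    return np.c_[s[:,0]*c["fx"]+c["cx"],s[:,1]*c["fy"]+c["cy"]]
def sil(c,n):
    r=vision.silhouettes(c,n); return r
def save(c,name): cv2.imwrite("pics/"+name,c["img"][:,:,::-1])
E
python3 - <<'E'
from h import *
print({k:np.round(v,3).tolist() if not isinstance(v,float) else v for k,v in state().items()})
for n in("top","side"):
    c=vision.camera(n); save(c,n+"0.png"); T=np.array(c["world_from_camera"]); print(n,T.round(3).tolist(),c["fx"],c["k1"])
    for q in["cradle","parts_case","case_cleat","carton","strip","paint_bottle","glass_jar","spool"]:
        for r in sil(c,q)[:2]:
            m=r["pixels"].astype(np.uint8); cs=max(cv2.findContours(m,0,2)[0],key=len)
            print(q,round(r["p"],2),np.round(r["pixel"]),m.sum(),np.round(cv2.boxPoints(cv2.minAreaRect(cs))).tolist())
E
```

```text
{'clock': 0.0, 'joint_positions': [57.114, 18.732, -11.092, 60.275, -0.0, 82.311], 'joint_velocities': [0.103, -0.038, -0.004, 0.073, -0.003, -0.073], 'joint_efforts': [0.001, -44.34, 26.244, 0.016, 0.0, -0.0], 'ee_pos': [0.234, 0.497, 0.238], 'eef_rot': [-179.901, -0.013, 154.803], 'wrist_force': [-0.232, -0.235, -0.067], 'ft_torque': [-0.029, 0.05, -0.048], 'grip_width': 0.0851794470683206}
top [[0.012, -0.993, 0.118, 0.454], [-0.999, -0.009, 0.031, -0.055], [-0.03, -0.118, -0.993, 1.321], [0.0, 0.0, 0.0, 1.0]] 370.99489797498177 0.018254945819564442
cradle 0.72 [359. 210.] 2234 [[330.0, 194.0], [388.0, 194.0], [388.0, 233.0], [330.0, 233.0]]
parts_case 0.7 [304. 213.] 1147 [[279.0, 205.0], [323.0, 202.0], [325.0, 228.0], [281.0, 231.0]]
case_cleat 0.9 [302. 215.] 1127 [[280.0, 204.0], [323.0, 201.0], [325.0, 228.0], [282.0, 231.0]]
carton 0.56 [225. 201.] 374 [[212.0, 206.0], [217.0, 191.0], [240.0, 200.0], [234.0, 214.0]]
paint_bottle 0.58 [264. 160.] 92 [[259.0, 161.0], [265.0, 154.0], [273.0, 162.0], [266.0, 168.0]]
glass_jar 0.84 [393. 160.] 403 [[381.0, 162.0], [398.0, 145.0]
[... 626 characters left out ...]
2.0], [352.0, 195.0], [348.0, 241.0]]
case_cleat 0.95 [332. 222.] 1365 [[309.0, 237.0], [318.0, 191.0], [354.0, 198.0], [345.0, 244.0]]
carton 0.55 [283. 276.] 842 [[262.0, 275.0], [296.0, 251.0], [311.0, 271.0], [277.0, 296.0]]
carton 0.36 [332. 293.] 156 [[324.0, 300.0], [330.0, 281.0], [338.0, 284.0], [332.0, 302.0]]
strip 0.74 [332. 291.] 160 [[324.0, 299.0], [330.0, 281.0], [338.0, 284.0], [332.0, 302.0]]
paint_bottle 0.71 [247. 228.] 274 [[236.0, 221.0], [249.0, 219.0], [253.0, 242.0], [240.0, 244.0]]
glass_jar 0.94 [293. 166.] 641 [[283.0, 149.0], [302.0, 149.0], [302.0, 183.0], [283.0, 183.0]]
spool 0.62 [331. 167.] 171 [[324.0, 160.0], [337.0, 160.0], [337.0, 173.0], [324.0, 173.0]]
```

Run:
```python
import cv2
a=cv2.imread("pics/top0.png")[130:270,190:450]; cv2.imwrite("pics/t0c.png",cv2.resize(a,None,fx=3,fy=3,interpolation=2))
a=cv2.imread("pics/side0.png")[130:320,190:430]; cv2.imwrite("pics/s0c.png",cv2.resize(a,None,fx=3,fy=3,interpolation=2))
```

```text
(no output)
```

View pics/t0c.png

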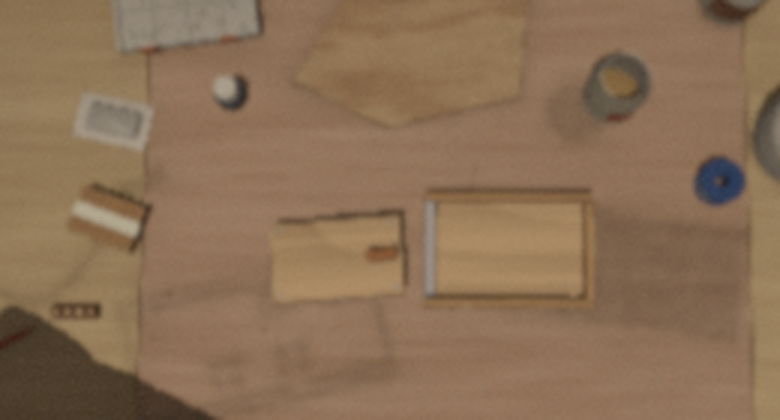

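View pics/s0c.png

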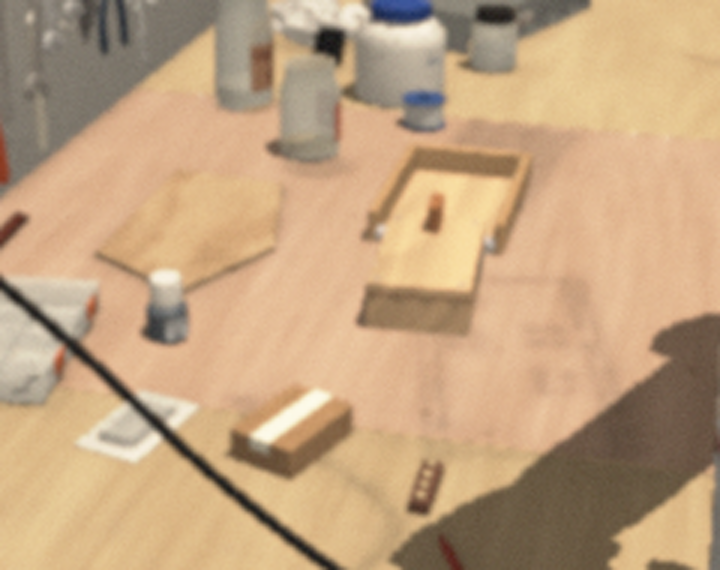

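```bash
cat >> h.py <<'E'
from scipy.optimize import minimize
def box(x0,x1,y0,y1,z0,z1): return np.array([[x,y,z] for x in(x0,x1) for y in(y0,y1) for z in(z0,z1)])*1e-3
SH={"parts_case":[box(-45,45,-75,75,0,45),box(-6,6,-70,-34,45,73)],"carton":[box(-28,28,-40,40,0,26)],
 "strip":[box(-8,8,-27.5,27.5,0,13)],"cradle":[box(-67,67,-96,100,0,34)]}
def place(pts,p,z=0,t=0):  # p=x,y,yaw
    c,s=np.cos(p[2]),np.sin(p[2]); ct,st=np.cos(t),np.sin(t)
    return (pts@np.array([[1,0,0],[0,ct,st],[0,-st,ct]]))@np.array([[c,s,0],[-s,c,0],[0,0,1]])+[p[0],p[1],z]
def render(c,n,p,z=0,S=4):
    m=np.zeros((400*S,640*S),np.uint8)
    for b in SH[n]:
        uv=(proj(c,place(b,p,z))+.5)*S-.5
        cv2.fillConvexPoly(m,cv2.convexHull(np.round(uv*16).astype(np.int32)),1,shift=4)
    return cv2.resize(m.astype(np.float32),(640,400),interpolation=cv2.INTER_AREA)
def fit(n,views,p0,z=0):  # views [(cam,mask)]
    f=lambda p:sum(np.abs(cv2.GaussianBlur(render(c,n,p,z),(0,0),1)-cv2.GaussianBlur(m.astype(np.float32),(0,0),1)).sum()/m.sum() for c,m in views)
    best=None
    for dy in(-.15,0,.15):
        q=np.array(p0)+[0,0,dy]
        r=minimize(f,q,method="Nelder-Mead",options=dict(initial_simplex=q+np.vstack([np.zeros(3),np.diag([.01,.01,.1])]),maxiter=150,xatol=2e-4,fatol=1e-4))
        if best is None or r.fun<best.fun: best=r
    return best.x,best.fun
def best(c,n,near=None,R=40):
    r=[k for k in vision.silhouettes(c,n) if near is None or np.hypot(*(np.array(k["pixel"])-near))<R]
    return r[0] if r else None
E
python3 - <<'E'
from h import *
t=vision.camera("top"); s=vision.camera("side")
g=lambda u,z:onz(t,[u],z)[0]
for n,px,yaw,z0 in[("cradle",(359,212),0,0),("parts_case",(303,214),.06,0),("carton",(226,202),0.9-1.2-1.2,0),("strip",(215.5,233.5),0.02,0)]:
    p0=list(g(px,.03)[:2])+[yaw]
    T=best(t,n,px); S=best(s,n,proj(s,[[*p0[:2],.02]])[0])
    for lab,v in(("both",[(t,T),(s,S)]),("top",[(t,T)]),("side",[(s,S)])):
        v=[(c,m["pixels"]) for c,m in v if m]
        if v: 
            x,f=fit(n,v,p0); print(n,lab,len(v),x.round(4),round(f,3),"init",np.round(p0,3))
for n in("paint_bottle","glass_jar"): 
    r=best(t,n); print(n,g(r["pixel"],.05).round(3))
# hand-read corners
pc=lambda u,v:(190+u/3-.33,130+v/3-.33)
for l,z,q in(("cradle",.034,[(427,189),(591,189),(593,304),(425,304)]),("case",.045,[(276,220),(404,210),(404,295),(274,301)]),("cleat",.073,[(382,253)]),("strip",.013,[(76,311)]),("carton",.026,[(94,187),(147,206),(133,247),(70,218)])):
    P=np.array([g(pc(*k),z) for k in q]); print(l,P[:,:2].round(3).tolist(),P.mean(0).round(4))
E
```

```text
cradle both 2 [ 0.5533 -0.1577  0.0165] 0.452 init [ 0.553 -0.155  0.   ]
cradle top 1 [ 0.5507 -0.1549  0.0148] 0.037 init [ 0.553 -0.155  0.   ]
cradle side 1 [ 0.5551 -0.169   0.0032] 0.359 init [ 0.553 -0.155  0.   ]
parts_case both 2 [0.5382 0.041  0.099 ] 0.157 init [0.544 0.04  0.06 ]
parts_case top 1 [0.5356 0.0431 0.0889] 0.058 init [0.544 0.04  0.06 ]
parts_case side 1 [0.5399 0.0359 0.0967] 0.035 init [0.544 0.04  0.06 ]
carton both 2 [ 0.5835  0.317  -0.3617] 0.173 init [ 0.584  0.312 -1.5  ]
carton top 1 [ 0.5827  0.3178 -0.36  ] 0.034 init [ 0.584  0.312 -1.5  ]
carton side 1 [ 0.5859  0.3148 -1.4355] 0.267 init [ 0.584  0.312 -1.5  ]
strip both 1 [0.4731 0.3537 0.0125] 0.157 init [0.473 0.344 0.02 ]
strip top 1 [0.4731 0.3537 0.0125] 0.157 init [0.473 0.344 0.02 ]
paint_bottle [0.726 0.17  0.05 ]
glass_jar [ 0.738 -0.278  0.05 ]
cradle [[0.619, -0.061], [0.621, -0.25], [0.488, -0.252], [0.486, -0.059]] [ 0.5538 -0.1555  0.034 ]
case [[0.58, 0.114], [0.593, -0.034], [0.496, -0.035], [0.487, 0.114]] [0.5392 0.0394 0.045 ]
cleat [[0.542, -0.01]] [ 0.5416 -0.0105  0.073 ]
strip [[0.474, 0.351]] [0.4738 0.3514 0.013 ]
carton [[0.62, 0.333], [0.598, 0.269], [0.549, 0.284], [0.582, 0.359]] [0.5871 0.3111 0.026 ]
```

```bash
cat >> h.py <<'E'
from scipy.spatial.transform import Rotation as Ro
def down(yaw,tilt=0): # tool down, tool x at yaw(deg); tilt rad: tool x end dips
    return Ro.from_euler("xyz",[180,0,yaw],degrees=True)*Ro.from_rotvec([0,-tilt,0])
def rows(way,start=None,vm=45,wm=.16,nd=1):
    """way: list of (pos m, Ro[, N]); prints rows and returns final pose"""
    if start is None:
        s=state(); start=(np.array(s["ee_pos"]),Ro.from_euler("xyz",s["eef_rot"],degrees=True))
    p,R=np.array(start[0])*1e3,start[1]; out=[]
    for w in way:
        P,Q=np.array(w[0])*1e3,w[1]
        N=w[2] if len(w)>2 else int(np.ceil(max(np.linalg.norm(P-p)/vm,(R.inv()*Q).magnitude()/wm,1)))
        for k in range(N):
            f=1/(N-k); sh=np.round(R.inv().apply((P-p)*f),nd); tv=np.round((R.inv()*Q).as_rotvec()*f,3)
            p=p+R.apply(sh); R=R*Ro.from_rotvec(tv); out.append([*map(float,sh),*map(float,tv)])
    for i in range(0,len(out),5): print(str(out[i:i+5]).replace(" ","").replace("-0.0,","0,").replace(".0,",","))
    print(len(out),"->",p.round(1)); return p/1e3,R
E
python3 - <<'E'
from h import *
rows([((.542,-.012,.14),down(95.4)),((.542,-.012,.057),down(95.4),3)])
E
```

```text
[[-35.4,-23.6,7.1,0,0,0.074],[-37,-20.9,7.1,0,0,0.074],[-38.5,-18.1,7.1,0,0,0.074],[-39.7,-15.2,7.1,0,0,0.074],[-40.7,-12.2,7.1,0,0,0.074]]
[[-41.5,-9.2,7.1,0,0,0.074],[-42.1,-6.1,7.1,0,0,0.074],[-42.4,-3,7.1,0,0,0.074],[-42.5,0.2,7.1,0,0,0.074],[-42.4,3.3,7.1,0,0,0.074]]
[[-42.1,6.5,7.1,0,0,0.074],[-41.5,9.6,7.1,0,0,0.074],[-40.6,12.6,7,0,0,0.074],[-39.6,15.6,7.1,0,0,0.075],[0,0,27.7,0,0,-0.0]]
[[0,0,27.6,0,0,-0.0],[0,0,27.7,0,0,-0.0]]
17 -> [542. -12.  57.]
```

Request:
{"op": "move_arm", "data": {
  "plan": [
    [[-35.4,-23.6,7.1,0,0,0.074],[-37,-20.9,7.1,0,0,0.074],[-38.5,-18.1,7.1,0,0,0.074],[-39.7,-15.2,7.1,0,0,0.074],[-40.7,-12.2,7.1,0,0,0.074]]
  ],
  "fingers": 50
}}

```text
clock: 2.12
ee_pos: [0.3447, 0.3146, 0.2038]
eef_rot: [180.0, 0.0, 133.5]
wrist_force: [0.5, -0.0, 0.2]
grip_width: 0.0498
```

Request:
{"op": "move_arm", "data": {
  "plan": [
    [[-41.5,-9.2,7.1,0,0,0.074],[-42.1,-6.1,7.1,0,0,0.074],[-42.4,-3,7.1,0,0,0.074],[-42.5,0.2,7.1,0,0,0.074],[-42.4,3.3,7.1,0,0,0.074]]
  ]
}}

```text
clock: 2.75
ee_pos: [0.4547, 0.1325, 0.1683]
eef_rot: [180.0, 0.0, 112.3]
wrist_force: [-0.2, 0.1, 0.9]
grip_width: 0.05
```

Request:
{"op": "move_arm", "data": {
  "plan": [
    [[-42.1,6.5,7.1,0,0,0.074],[-41.5,9.6,7.1,0,0,0.074],[-40.6,12.6,7,0,0,0.074],[-39.6,15.6,7.1,0,0,0.075],[0,0,0,0,0,0]]
  ]
}}

```text
clock: 3.38
ee_pos: [0.5434, -0.0144, 0.1395]
eef_rot: [180.0, 0.0, 95.2]
wrist_force: [0.8, 0.2, -0.1]
grip_width: 0.05
```

Request:
{"op": "move_arm", "data": {
  "plan": [
    [[0,0,27.7,0,0,0],[0,0,27.6,0,0,0],[0,0,27.2,0,0,0],[0,0,0,0,0,0]]
  ]
}}

```text
clock: 3.88
ee_pos: [0.5397, -0.0109, 0.0559]
eef_rot: [-179.7, -0.1, 95.5]
wrist_force: [-0.0, 0.2, -0.3]
grip_width: 0.0499
```

Run:
```python
from h import *
c=vision.camera("side"); a=c["img"][150:290,240:430,::-1]; cv2.imwrite("pics/s1.png",cv2.resize(a,None,fx=4,fy=4,interpolation=2))
c=vision.camera("top"); a=c["img"][170:260,250:400,::-1]; cv2.imwrite("pics/t1.png",cv2.resize(a,None,fx=5,fy=5,interpolation=2)); print(state()["ee_pos"])
```

```text
[ 0.5419789  -0.01143673  0.05809559]
```

View pics/s1.png

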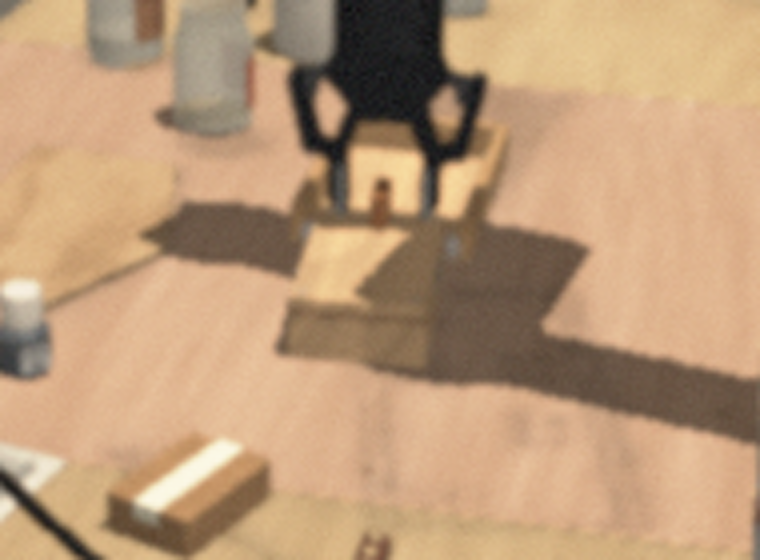

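The side view shows the cleat (crop 380,200) centred between the two pads (340 and 428). Closing.

Request:
{"op": "move_arm", "data": {
  "plan": [
    [[0,0,0,0,0,0],[0,0,0,0,0,0],[0,0,0,0,0,0],[0,0,0,0,0,0],[0,0,0,0,0,0]]
  ],
  "fingers": 0
}}

```text
clock: 4.6
ee_pos: [0.5428, -0.0121, 0.0587]
eef_rot: [179.9, 0.0, 95.4]
wrist_force: [-0.6, 0.3, 6.2]
grip_width: 0.0108
```

Request:
{"op": "move_arm", "data": {
  "plan": [
    [[0.6,0,-1.3,0,-0.01,0],[1.8,0,-3.8,0,-0.03,0],[1.8,0,-3.8,0,-0.03,0],[0,0,0,0,0,0],[0,0,0,0,0,0]]
  ]
}}

```text
clock: 5.22
ee_pos: [0.5422, -0.0079, 0.0667]
eef_rot: [179.9, 4.1, 95.4]
wrist_force: [1.0, -5.3, 2.2]
grip_width: 0.0108
```

Request:
{"op": "move_arm", "data": {
  "plan": [
    [[1,0,-4.5,0,-0.03,0],[1,0,-4.5,0,-0.03,0],[1,0,-4.5,0,-0.03,0],[0.5,0,-4,0,-0.02,0],[0,0,0,0,0,0]]
  ]
}}

```text
clock: 5.85
ee_pos: [0.5398, -0.0017, 0.0827]
eef_rot: [-179.8, 10.4, 95.5]
wrist_force: [-0.2, -0.4, -7.6]
grip_width: 0.0108
```

Run:
```python
from h import *
s=state();print(s["ee_pos"],s["eef_rot"],s["wrist_force"],s["ft_torque"])
c=vision.camera("side"); a=c["img"][150:290,240:430,::-1]; cv2.imwrite("pics/s2.png",cv2.resize(a,None,fx=4,fy=4,interpolation=2))
```

```text
[ 0.53982454 -0.00172622  0.08270541] [-179.84818373   10.35294519   95.49356416] [-0.19138559 -0.35488509 -7.6099286 ] [-0.01502469 -0.03520787 -0.0145196 ]
```

View pics/s2.png

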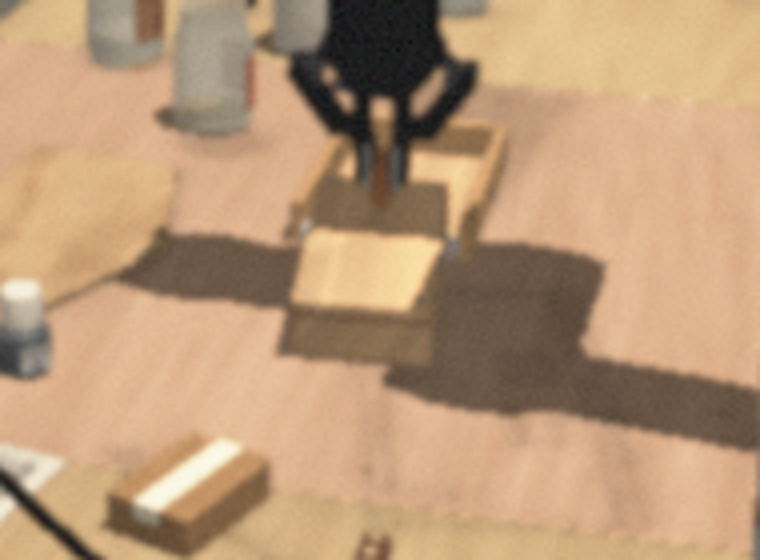

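Request:
{"op": "move_arm", "data": {
  "plan": [
    [[0,0,0,0,0,0],[0,0,0,0,0,0]]
  ]
}}

```text
clock: 6.15
ee_pos: [0.5408, -0.0025, 0.083]
eef_rot: [-180.0, 10.3, 95.4]
wrist_force: [1.0, 0.3, -7.0]
grip_width: 0.0108
```

Run:
```python
from h import *
s=state();print(np.round(s["wrist_force"],2),np.round(s["ft_torque"],3))
for n in("side","top"):
    c=vision.camera(n); b=best(c,"parts_case",proj(c,[[.538,.04,.03]])[0])
    o=c["img"].copy()
    # predicted wireframe: pivot tail, tilt .18
    p=(.538,.04,.095); 
    for th,col in((.19,(255,0,0)),):
        tl=place(SH["parts_case"][0]-[0,.075,0],(0,0,.095),0,-th)+[.538-.0071,.040+.0747,0]
        uv=proj(c,tl)
    a=cv2.resize(o,None,fx=4,fy=4,interpolation=2)
    uv4=np.round((uv+.5)*4-.5).astype(int)
    for i in range(8):
        for j in range(i): 
            if bin(i^j).count("1")==1: cv2.line(a,uv4[i].tolist(),uv4[j].tolist(),(255,0,0),1)
    q=uv4.mean(0).astype(int); 
    cv2.imwrite(f"pics/{n}3.png",a[q[1]-200:q[1]+200,q[0]-195:q[0]+195,::-1])
A=[cv2.imread(f"pics/{n}3.png") for n in("side","top")]; cv2.imwrite("pics/w3.png",np.hstack(A))
```

```text
[ 1.01  0.3  -7.01] [ 0.018 -0.019 -0.013]
```

View pics/w3.png

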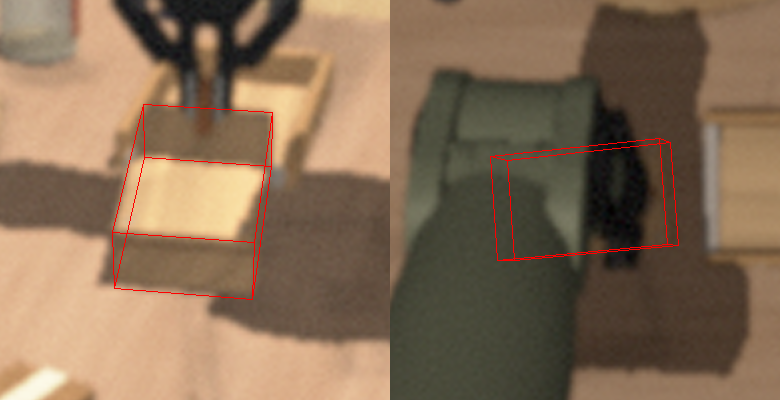

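Request:
{"op": "move_arm", "data": {
  "plan": [
    [[0,0,0,0,-0.03,0],[0,0,0,0,0,0],[0,0,0,0,0,0]]
  ]
}}

```text
clock: 6.72
ee_pos: [0.5416, -0.0024, 0.084]
eef_rot: [179.9, 12.1, 95.4]
wrist_force: [-1.6, -3.0, -0.2]
grip_width: 0.0106
```

Run:
```python
from h import *
s=state();print(np.round(s["wrist_force"],2),np.round(s["ft_torque"],3))
```

```text
[-1.6  -3.03 -0.18] [-0.184  0.347  0.017]
```

Request:
{"op": "move_arm", "data": {
  "plan": [
    [[0,0,3,0,0,0],[0,0,0,0,0,0],[0,0,0,0,0,0]]
  ]
}}

```text
clock: 7.1
ee_pos: [0.5421, -0.0041, 0.0816]
eef_rot: [179.9, 12.2, 95.3]
wrist_force: [-2.3, -5.1, 5.1]
grip_width: 0.0107
```

Run:
```python
from h import *
s=state();print(np.round(s["wrist_force"],2),np.round(s["ft_torque"],3))
```

```text
[-2.26 -5.14  5.08] [-0.638  0.564  0.036]
```

Run:
```python
from h import *
R=down(90.9,.21)
a=rows([((.545,-.016,.0835),down(93.5,.21),3),((.5505,-.040,.0835),R,4)])
```

```text
[[-4.1,0.6,0.2,0.003,0.001,0.01],[-4.1,0.6,0.2,0.003,0.001,0.011],[-4,0.7,0.3,0.002,0.001,0.01],[-5.9,1,1.3,0.002,0,0.011],[-5.9,1.1,1.2,0.003,0,0.011]]
[[-6,1.1,1.3,0.002,0,0.011],[-5.9,1.3,1.2,0.003,0,0.011]]
7 -> [550.5 -40.   83.5]
```

Request:
{"op": "move_arm", "data": {
  "plan": [
    [[-4.1,0.6,0.2,0.003,0.001,0.01],[-4.1,0.6,0.2,0.003,0.001,0.011],[-4,0.7,0.3,0.002,0.001,0.01],[-5.9,1,1.3,0.002,0,0.011],[-5.9,1.1,1.2,0.003,0,0.011]]
  ]
}}

```text
clock: 7.72
ee_pos: [0.5468, -0.027, 0.0819]
eef_rot: [-179.9, 11.9, 92.2]
wrist_force: [-0.4, 2.3, -4.1]
grip_width: 0.0109
```

Request:
{"op": "move_arm", "data": {
  "plan": [
    [[-6,1.1,1.3,0.002,0,0.011],[-5.9,1.3,1.2,0.003,0,0.011],[0,0,0,0,0,0],[0,0,0,0,0,0]]
  ]
}}

```text
clock: 8.22
ee_pos: [0.55, -0.0397, 0.0826]
eef_rot: [-179.9, 12.0, 90.9]
wrist_force: [-0.5, -2.6, -1.7]
grip_width: 0.0109
```

Run:
```python
from h import *
s=state();print(np.round(s["wrist_force"],2),np.round(s["ft_torque"],3))
c=vision.camera("side"); b=vision.camera("top")
f=lambda c,x0,y0:cv2.resize(c["img"][y0:y0+100,x0:x0+98,::-1],None,fx=4,fy=4,interpolation=2)
cv2.imwrite("pics/w4.png",np.hstack([f(c,290,155),f(b,275,165)]))
```

```text
[-0.46 -2.56 -1.73] [-0.234  0.144  0.042]
```

View pics/w4.png

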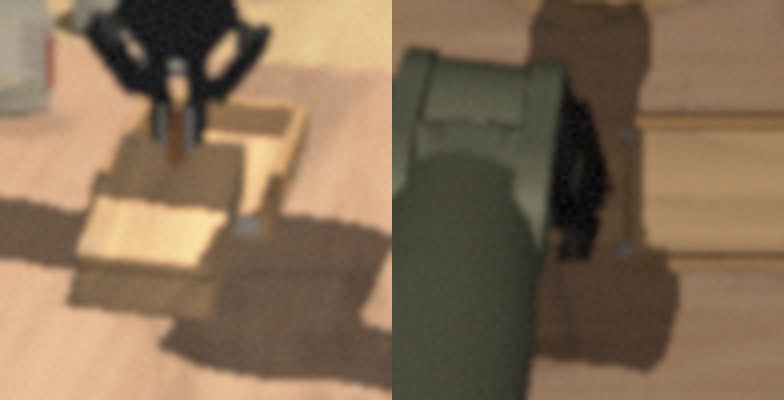

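Request:
{"op": "move_arm", "data": {
  "plan": [
    [[-1.7,0,3.8,0,0.03,0],[-1.7,0,3.8,0,0.03,0],[-0.8,0,1.9,0,0.015,0],[0,0,0,0,0,0]]
  ]
}}

```text
clock: 8.82
ee_pos: [0.5498, -0.0448, 0.0734]
eef_rot: [-179.9, 7.5, 90.9]
wrist_force: [0.3, -0.8, -3.8]
grip_width: 0.0106
```

Request:
{"op": "move_arm", "data": {
  "plan": [
    [[-0.6,0,1.3,0,0.01,0],[-0.6,0,1.3,0,0.01,0],[0,0,0,0,0,0]]
  ]
}}

```text
clock: 9.2
ee_pos: [0.5499, -0.0457, 0.072]
eef_rot: [-179.9, 6.4, 91.0]
wrist_force: [-2.8, 1.7, 4.2]
grip_width: 0.011
```

Request:
{"op": "move_arm", "data": {
  "plan": [
    [[0,0,0,0,0,0],[0,0,0,0,0,0],[0,0,0,0,0,0],[0,0,-20,0,0,0],[0,0,-40,0,0,0]]
  ],
  "fingers": 45
}}

```text
clock: 9.82
ee_pos: [0.5483, -0.0391, 0.1298]
eef_rot: [-179.6, 6.4, 91.0]
wrist_force: [0.1, 0.3, 0.8]
grip_width: 0.0452
```

Request:
{"op": "move_arm", "data": {
  "plan": [
    [[40,0,-30,0,0.05,0],[50,0,-10,0,0.06,0],[50,0,0,0,0,0],[50,0,0,0,0,0],[0,0,0,0,0,0]]
  ]
}}

```text
clock: 10.45
ee_pos: [0.5462, 0.1573, 0.1627]
eef_rot: [-179.9, 0.1, 91.3]
wrist_force: [0.4, -0.2, 0.0]
grip_width: 0.0449
```

Run:
```python
from h import *
c=vision.camera("side"); b=vision.camera("top")
f=lambda c,x0,y0:cv2.resize(c["img"][y0:y0+100,x0:x0+98,::-1],None,fx=4,fy=4,interpolation=2)
cv2.imwrite("pics/w5.png",np.hstack([f(c,290,155),f(b,275,165)]))
# fit with tilted case
import h
th=.107
for n,cam in(("side",c),("top",b)):
    m=best(cam,"parts_case",proj(cam,[[.55,.0,.03]])[0])
    if not m: print(n,"none"); continue
    old=h.place
    h.place=lambda pts,p,z=0,t=0: old(pts-[0,.075,0],(0,0,p[2]),0,-th)+[p[0]-np.sin(p[2])*.075,p[1]+np.cos(p[2])*.075,0]
    print(n,fit("parts_case",[(cam,m["pixels"])],[.55,.003,.02])); h.place=old
print(state()["ee_pos"],state()["eef_rot"])
```

```text
side (array([ 0.55187769, -0.00256213,  0.02494597]), np.float64(0.045492832822613696))
top (array([0.54731721, 0.00245654, 0.00428948]), np.float64(0.02506829934148634))
[0.54655516 0.15337134 0.16265459] [-1.79858297e+02  1.44077147e-01  9.09099863e+01]
```

View pics/w5.png

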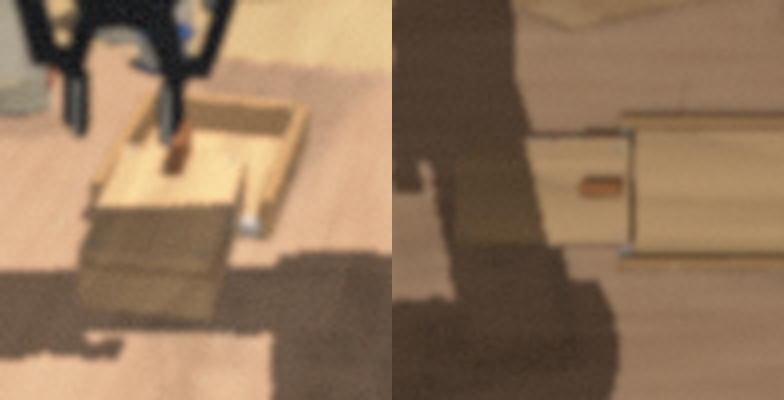

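Run:
```python
from h import *
R=down(90.9)
a=rows([((.549,.128,.16),R),((.549,.128,.028),R,4),((.549,.1,.028),R,2)])
rows([((.5495,-.06,.028),R,16)],a)
```

```text
[[-25.4,2,2.7,-0.002,0.003,0.0],[0,0,33,0,0,0.0],[0,0,33,0,0,0.0],[0,0.1,33,0,0,0.0],[-0.1,0,33,0,0,0.0]]
[[-14,-0.2,0,0,0,0.0],[-14,-0.2,0,0,0,0.0]]
7 -> [549. 100.  28.]
[[-10,-0.1,0,0,0,0.0],[-10,-0.1,0,0,0,0.0],[-10,-0.1,0,0,0,0.0],[-10,-0.1,0,0,0,0.0],[-10,-0.1,0,0,0,0.0]]
[[-10,-0.1,0,0,0,0.0],[-10,-0.1,0,0,0,0.0],[-10,-0.2,0,0,0,0.0],[-10,-0.1,0,0,0,0.0],[-10,-0.2,0,0,0,0.0]]
[[-10,-0.1,0,0,0,0.0],[-10,-0.2,0,0,0,0.0],[-10,-0.1,0,0,0,0.0],[-10,-0.2,0,0,0,0.0],[-10,-0.1,0,0,0,0.0]]
[[-9.9,-0.2,-0.1,0,0,0.0]]
16 -> [549.5 -60.   28. ]
```

Request:
{"op": "move_arm", "data": {
  "plan": [
    [[-25.4,2,2.7,-0.002,0.003,0],[0,0,33,0,0,0],[0,0,33,0,0,0],[0,0,33,0,0,0],[0,0,33,0,0,0]]
  ]
}}

```text
clock: 11.28
ee_pos: [0.5493, 0.1274, 0.0273]
eef_rot: [180.0, -0.0, 90.8]
wrist_force: [1.0, -0.2, 0.1]
grip_width: 0.0449
```

Request:
{"op": "move_arm", "data": {
  "plan": [
    [[-14,-0.2,0,0,0,0],[-14,-0.2,0,0,0,0],[-10,-0.1,0,0,0,0],[-10,-0.1,0,0,0,0],[-10,-0.1,0,0,0,0]]
  ]
}}

```text
clock: 11.9
ee_pos: [0.5503, 0.0718, 0.0295]
eef_rot: [179.9, -0.3, 91.0]
wrist_force: [0.7, 6.1, 2.0]
grip_width: 0.0449
```

Request:
{"op": "move_arm", "data": {
  "plan": [
    [[-10,-0.1,0,0,0,0],[-10,-0.1,0,0,0,0],[-10,-0.1,0,0,0,0],[-10,-0.1,0,0,0,0],[-10,-0.1,0,0,0,0]]
  ]
}}

```text
clock: 12.52
ee_pos: [0.5502, 0.0223, 0.0292]
eef_rot: [179.9, -0.3, 91.0]
wrist_force: [0.3, 8.3, 2.8]
grip_width: 0.0446
```

Request:
{"op": "move_arm", "data": {
  "plan": [
    [[-10,-0.1,0,0,0,0],[-10,-0.1,0,0,0,0],[-10,-0.1,0,0,0,0],[-10,-0.1,0,0,0,0],[0,0,0,0,0,0]]
  ]
}}

```text
clock: 13.15
ee_pos: [0.5517, -0.0159, 0.0311]
eef_rot: [179.7, -0.4, 91.2]
wrist_force: [-0.4, -1.5, -0.2]
grip_width: 0.045
```

Run:
```python
from h import *
c=vision.camera("side"); b=vision.camera("top")
f=lambda c,x0,y0:cv2.resize(c["img"][y0:y0+100,x0:x0+98,::-1],None,fx=4,fy=4,interpolation=2)
cv2.imwrite("pics/w6.png",np.hstack([f(c,290,145),f(b,295,165)])); print(state()["wrist_force"])
```

```text
[0.27275156 0.55347331 0.25123309]
```

View pics/w6.png

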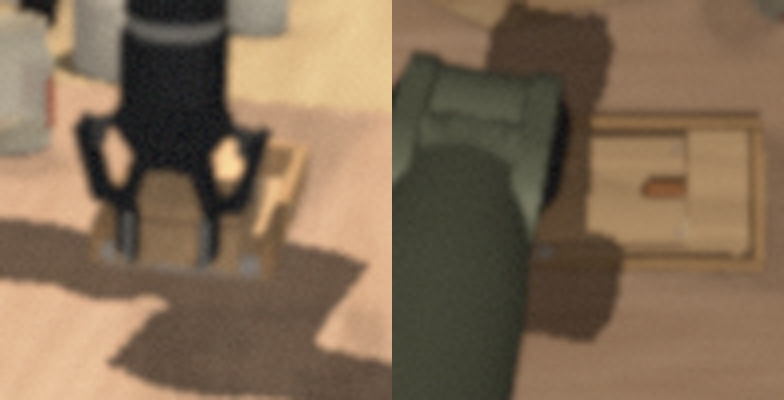

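Request:
{"op": "move_arm", "data": {
  "plan": [
    [[-10,-0.3,0,0,0,0],[-10,-0.3,0,0,0,0],[-10,-0.2,0,0,0,0],[-10,-0.2,0,0,0,0],[0,0,0,0,0,0]]
  ]
}}

```text
clock: 13.88
ee_pos: [0.5499, -0.0609, 0.0281]
eef_rot: [180.0, 0.1, 90.9]
wrist_force: [0.1, 0.1, 0.9]
grip_width: 0.0451
```

Run:
```python
from h import *
b=vision.camera("top"); s=state(); print(s["wrist_force"],s["ee_pos"])
m=best(b,"case_cleat",proj(b,[[.55,-.16,.06]])[0]); u=np.argwhere(m["pixels"]); print(u.min(0),u.max(0))
print("front top",onz(b,[[u[:,1].max()+.5,212]],.05+.005), "cradle", )
a=b["img"][185:245,310:400,::-1]; cv2.imwrite("pics/t7.png",cv2.resize(a,None,fx=6,fy=6,interpolation=2))
```

```text
[0.98385026 0.14958105 0.38396366] [ 0.54991107 -0.06032459  0.028147  ]
[200 349] [226 379]
front top [[ 0.55190086 -0.22243204  0.055     ]] cradle
```

View pics/t7.png

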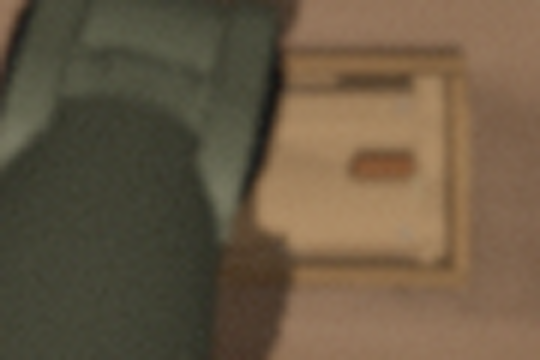

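Request:
{"op": "move_arm", "data": {
  "plan": [
    [[-4,0,0,0,0,0],[-4,0,0,0,0,0],[0,0,0,0,0,0]]
  ]
}}

```text
clock: 14.35
ee_pos: [0.5495, -0.0655, 0.0282]
eef_rot: [-180.0, -0.2, 91.0]
wrist_force: [-0.6, 4.9, 2.8]
grip_width: 0.0451
```

Request:
{"op": "move_arm", "data": {
  "plan": [
    [[10,0,0,0,0,0],[20,0,-10,0,0,0],[40,0,-40,0,0,0],[40,0,-50,0,0,0],[40,0,-40,0,0,0]]
  ]
}}

```text
clock: 14.98
ee_pos: [0.5472, 0.0842, 0.1696]
eef_rot: [179.9, -0.0, 91.0]
wrist_force: [0.8, 0.1, -0.3]
grip_width: 0.0447
```

Request:
{"op": "move_arm", "data": {
  "plan": [
    [[45,0,0,0,0,0],[45,0,0,0,0,0],[30,0,0,0,0,0]]
  ],
  "fingers": 80
}}

```text
clock: 15.35
ee_pos: [0.5445, 0.205, 0.168]
eef_rot: [179.9, -0.1, 91.1]
wrist_force: [-0.2, 0.2, 0.5]
grip_width: 0.08
```

Run:
```python
from h import *
s=state(); print(s["wrist_force"],s["ee_pos"],s["eef_rot"])
t=vision.camera("top"); d=vision.camera("side")
for n,p,z in(("cradle",(.5515,-.155,.015),0),("parts_case",(.5515,-.155,.015),.005),("carton",(.584,.316,-.36),0),("strip",(.4735,.352,.01),0)):
    for c in(t,d):
        m=best(c,n,proj(c,[[p[0],p[1],.03]])[0],20)
        if m: x,f=fit(n,[(c,m["pixels"])],p,z); print(n,c is t and "top" or "side",x.round(4),round(f,3),round(m["p"],2))
f=lambda c,x0,y0:cv2.resize(c["img"][y0:y0+100,x0:x0+98,::-1],None,fx=4,fy=4,interpolation=2)
cv2.imwrite("pics/w8.png",np.hstack([f(d,290,145),f(t,310,165)]))
```

```text
[-0.19354489  0.18325046  0.46764392] [0.54445012 0.20500052 0.16803903] [ 1.79942335e+02 -6.42165365e-02  9.11155421e+01]
cradle top [ 0.5504 -0.156   0.0081] 1.172 0.77
cradle side [ 0.5543 -0.1637  0.0023] 1.588 0.69
parts_case top [ 0.5493 -0.1514  0.0074] 0.038 0.9
parts_case side [ 0.5538 -0.167   0.0418] 0.286 0.56
carton side [ 0.5883  0.3116 -0.3257] 0.072 0.79
strip side [0.4767 0.3511 0.0568] 0.22 0.5
```

View pics/w8.png

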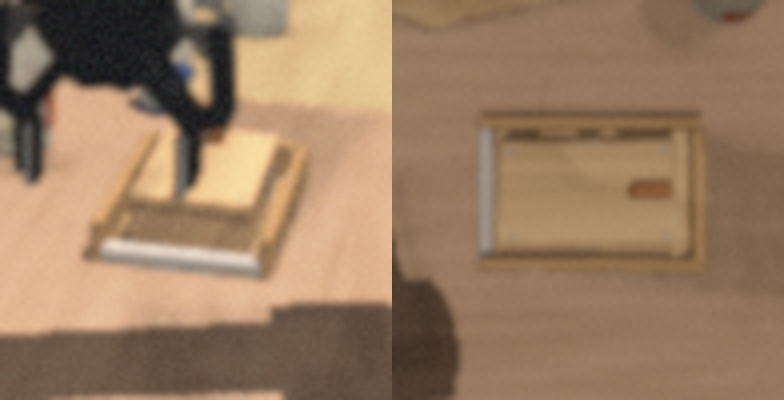

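Top view shows the case home and flat (case y −151 vs cradle −155 mm; sill at crop 487 clear of the tail). Next: the carton.

Run:
```python
from h import *
R=down(70.2)
a=rows([((.5855,.3147,.10),R),((.5855,.3147,.014),R,3)])
```

```text
[[28.2,10.5,16.8,0,0,0.09],[29.1,7.9,16.8,0,0,0.09],[29.7,5.3,16.8,0,0,0.091],[30,2.5,16.8,0,-0.001,0.09],[0,0,28.7,0,0,0.0]]
[[0,0,28.6,0,0,0.0],[0,0.1,28.7,0,0,0.0]]
7 -> [585.5 314.7  14. ]
```

Request:
{"op": "move_arm", "data": {
  "plan": [
    [[28.2,10.5,16.8,0,0,0.09],[29.1,7.9,16.8,0,0,0.09],[29.7,5.3,16.8,0,0,0.091],[30,2.5,16.8,0,-0.001,0.09],[0,0,0,0,0,0]]
  ]
}}

```text
clock: 16.48
ee_pos: [0.5847, 0.3162, 0.098]
eef_rot: [-179.9, 0.1, 70.4]
wrist_force: [-1.3, -0.5, -0.0]
grip_width: 0.0796
```

Run:
```python
from h import *
s=state(); print(s["wrist_force"],s["ee_pos"],s["eef_rot"])
d=vision.camera("side")
a=cv2.resize(d["img"][215:315,240:350,::-1],None,fx=4,fy=4,interpolation=2)
cv2.imwrite("pics/s9.png",a)
```

```text
[-1.25064065 -0.54858319 -0.03211021] [0.58470676 0.31621655 0.09802914] [-1.79872292e+02  9.53420488e-02  7.03631855e+01]
```

View pics/s9.png

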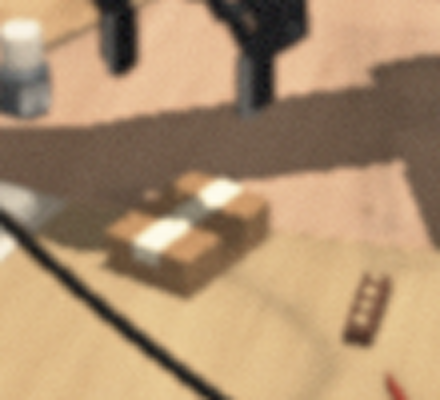

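Request:
{"op": "move_arm", "data": {
  "plan": [
    [[-1,0,28.7,0,0,0],[0,0,28.6,0,0,0],[0,0,27.5,0,0,0],[0,0,0,0,0,0]]
  ]
}}

```text
clock: 17.02
ee_pos: [0.5832, 0.3126, 0.0137]
eef_rot: [-179.8, 0.2, 70.2]
wrist_force: [-1.0, -0.0, 0.6]
grip_width: 0.0801
```

Request:
{"op": "move_arm", "data": {
  "plan": [
    [[0,0,0,0,0,0],[0,0,0,0,0,0],[0,0,0,0,0,0],[0,0,0,0,0,0]]
  ],
  "fingers": 40
}}

```text
clock: 17.52
ee_pos: [0.5864, 0.315, 0.0175]
eef_rot: [179.8, -0.1, 70.3]
wrist_force: [-0.3, -0.5, 7.5]
grip_width: 0.0544
```

Run:
```python
from h import *
s=state(); print(s["wrist_force"],s["ee_pos"],s["eef_rot"],s["grip_width"])
z=s["ee_pos"][2]
L=down(90.6); T=(.5498,-.132,z+.0515)
a=rows([((*s["ee_pos"][:2],.15),down(70.2),4),((T[0],T[1],.15),L),(( T[0],T[1],z+.065),L,3),(T,L,3)],vm=40)
```

```text
[-0.29254894 -0.50106712  7.52710161] [0.58642904 0.31504919 0.01750991] [ 1.79849036e+02 -1.10442225e-01  7.02805408e+01] 0.05440597277761658
[[0.1,0.1,-33.1,0.001,0,0.0],[0.1,0,-33.1,0.001,-0.001,0.0],[0,0,-33.1,0,0,0.001],[0,0.1,-33.2,0.001,-0.001,0.0],[-36.1,9.7,0,0,0,-0.03]]
[[-36.4,8.6,0,0,0,-0.03],[-36.6,7.6,0,0,0,-0.03],[-36.8,6.5,0,0,0,-0.03],[-37,5.3,0,0,0,-0.029],[-37.1,4.3,0,0,0,-0.03]]
[[-37.2,3.1,0,0,0,-0.029],[-37.3,2.1,0,0,0,-0.03],[-37.4,0.9,0,0,0,-0.029],[-37.4,-0.1,0,0,0,-0.03],[-37.4,-1.3,0,0,0,-0.029]]
[[-37.3,-2.3,0,0,0,-0.03],[0,0,22.5,0,0,0.0],[0,0,22.5,0,0,0.0],[0,0,22.5,0,0,0.0],[0,0,4.5,0,0,0.0]]
[[0,0,4.5,0,0,0.0],[0,0,4.5,0,0,0.0]]
22 -> [ 549.8 -132.    69. ]
```

Request:
{"op": "move_arm", "data": {
  "plan": [
    [[0,0,-33.1,0,0,0],[0,0,-33.1,0,0,0],[0,0,-33.1,0,0,0],[0,0,-33.2,0,0,0],[-36.1,9.7,0,0,0,-0.03]]
  ]
}}

```text
clock: 18.15
ee_pos: [0.5843, 0.2798, 0.1519]
eef_rot: [179.7, -0.3, 72.3]
wrist_force: [0.8, -0.3, -0.6]
grip_width: 0.0546
```

Request:
{"op": "move_arm", "data": {
  "plan": [
    [[-36.4,8.6,0,0,0,-0.03],[-36.6,7.6,0,0,0,-0.03],[-36.8,6.5,0,0,0,-0.03],[-37,5.3,0,0,0,-0.029],[-37.1,4.3,0,0,0,-0.03]]
  ]
}}

```text
clock: 18.77
ee_pos: [0.5668, 0.09, 0.1483]
eef_rot: [180.0, 0.0, 80.6]
wrist_force: [-0.4, -0.5, -1.2]
grip_width: 0.0543
```

Request:
{"op": "move_arm", "data": {
  "plan": [
    [[-37.2,3.1,0,0,0,-0.029],[-37.3,2.1,0,0,0,-0.03],[-37.4,0.9,0,0,0,-0.029],[-37.4,-0.1,0,0,0,-0.03],[-37.4,-1.3,0,0,0,-0.029]]
  ]
}}

```text
clock: 19.4
ee_pos: [0.5517, -0.0965, 0.1484]
eef_rot: [180.0, 0.0, 89.0]
wrist_force: [0.6, -0.0, -1.3]
grip_width: 0.0545
```

Request:
{"op": "move_arm", "data": {
  "plan": [
    [[-37.3,-2.3,0,0,0,-0.03],[0,0,0,0,0,0],[0,0,0,0,0,0]]
  ]
}}

```text
clock: 19.77
ee_pos: [0.5486, -0.1321, 0.148]
eef_rot: [-180.0, -0.0, 90.7]
wrist_force: [0.4, -1.0, -0.8]
grip_width: 0.0546
```

Run:
```python
from h import *
s=state(); print(s["wrist_force"],s["ee_pos"],s["eef_rot"],s["grip_width"])
d=vision.camera("side")
m=best(d,"carton",proj(d,[[.55,-.132,.14]])[0],40)
if m:
    for z in(.125,.135): print(fit("carton",[(d,m["pixels"])],(.55,-.132,.01),z),m["p"])
a=cv2.resize(d["img"][115:215,290:400,::-1],None,fx=4,fy=4,interpolation=2)
cv2.imwrite("pics/s10.png",a)
```

```text
[ 0.40956156 -0.96619407 -0.79589784] [ 0.54862044 -0.13214549  0.14798718] [-1.79991889e+02 -1.74880011e-02  9.06642533e+01] 0.05456517215009108
(array([ 0.557885  , -0.15571859,  0.07388066]), np.float64(0.08432316848798856)) 0.63
(array([ 0.55279379, -0.12677954,  0.09963368]), np.float64(0.08785362683386899)) 0.63
```

View pics/s10.png

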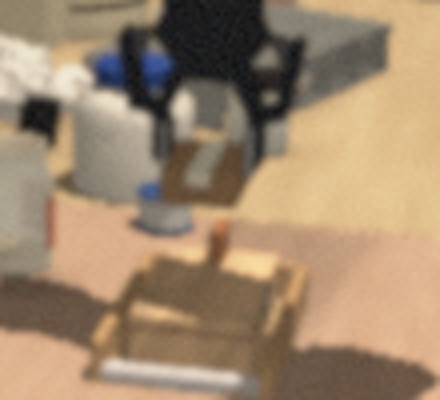

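Request:
{"op": "move_arm", "data": {
  "plan": [
    [[0,-1,22.5,0,0,0],[0,0,22.5,0,0,0],[0,0,22.5,0,0,0],[0,0,7,0,0,0],[0,0,4,0,0,0]]
  ]
}}

```text
clock: 20.5
ee_pos: [0.5479, -0.1319, 0.0692]
eef_rot: [-180.0, 0.0, 90.7]
wrist_force: [0.2, -0.3, -0.7]
grip_width: 0.0547
```

Request:
{"op": "move_arm", "data": {
  "plan": [
    [[0,0,2,0,0,0],[0,0,0,0,0,0]]
  ]
}}

```text
clock: 20.75
ee_pos: [0.5481, -0.1325, 0.0677]
eef_rot: [180.0, 0.0, 90.7]
wrist_force: [0.1, 0.7, -1.2]
grip_width: 0.0542
```

Request:
{"op": "move_arm", "data": {
  "plan": [
    [[0,2,1,0,0,0],[0,0,1,0,0,0],[0,0,0,0,0,0]]
  ]
}}

```text
clock: 21.12
ee_pos: [0.5486, -0.1326, 0.0674]
eef_rot: [-179.9, 0.1, 90.7]
wrist_force: [-9.2, 1.0, 18.8]
grip_width: 0.0542
```

Request:
{"op": "move_arm", "data": {
  "plan": [
    [[0,0,1,0,0,0],[0,0,0,0,0,0]]
  ]
}}

```text
clock: 21.38
ee_pos: [0.5486, -0.1325, 0.0674]
eef_rot: [-179.9, 0.1, 90.7]
wrist_force: [-12.1, 2.1, 25.6]
grip_width: 0.0547
```

Request:
{"op": "move_arm", "data": {
  "plan": [
    [[0,-1,-2.3,0,0,0],[0,0,0,0,0,0]]
  ]
}}

```text
clock: 21.62
ee_pos: [0.5492, -0.1328, 0.0674]
eef_rot: [179.9, 0.0, 90.7]
wrist_force: [-1.7, 1.1, 8.3]
grip_width: 0.0543
```

Request:
{"op": "move_arm", "data": {
  "plan": [
    [[0,0,0,0,0,0],[0,0,0,0,0,0],[0,0,0,0,0,0],[0,0,0,0,0,0]]
  ],
  "fingers": 72
}}

```text
clock: 22.12
ee_pos: [0.5486, -0.1324, 0.0662]
eef_rot: [-180.0, -0.0, 90.7]
wrist_force: [0.6, -0.4, 0.7]
grip_width: 0.0721
```

Request:
{"op": "move_arm", "data": {
  "plan": [
    [[0,0,-15,0,0,0],[0,0,-35,0,0,0],[0,0,-40,0,0,0],[45,0,0,0,0,0],[45,0,0,0,0,0]]
  ]
}}

```text
clock: 22.75
ee_pos: [0.5484, -0.042, 0.1584]
eef_rot: [179.9, 0.0, 90.6]
wrist_force: [1.0, 0.7, 0.0]
grip_width: 0.072
```

Request:
{"op": "move_arm", "data": {
  "plan": [
    [[45,-8,0,0,0,0],[45,-8,0,0,0,0],[45,-8,0,0,0,0],[45,-8,0,0,0,0],[45,-8,0,0,0,0]]
  ],
  "fingers": 45
}}

```text
clock: 23.38
ee_pos: [0.505, 0.1836, 0.1578]
eef_rot: [179.9, -0.0, 90.7]
wrist_force: [0.2, -0.4, -0.4]
grip_width: 0.0446
```

Run:
```python
from h import *
s=state(); print(s["wrist_force"],s["ee_pos"],s["eef_rot"],s["grip_width"])
t=vision.camera("top"); d=vision.camera("side")
for n,p,z in(("cradle",(.5505,-.155,.015),0),("parts_case",(.5505,-.152,.015),.005),("carton",(.55,-.132,.01),.05),("strip",(.4735,.352,.01),0)):
    for c in(t,d):
        m=best(c,n,proj(c,[[p[0],p[1],z+.01]])[0],20)
        if m: x,f=fit(n,[(c,m["pixels"])],p,z); print(n,c is t and "top" or "side",x.round(4),round(f,3),round(m["p"],2),m["pixels"].sum())
```

```text
[ 0.17182249 -0.36098106 -0.41784783] [0.50496972 0.18360969 0.15776236] [ 1.79934052e+02 -1.42890782e-02  9.06777491e+01] 0.04463654699671295
cradle top [ 0.5499 -0.1585  0.0129] 1.105 0.96 1089
parts_case top [ 0.5489 -0.1511  0.0131] 0.5 0.78 803
parts_case side [ 0.5525 -0.1677  0.0567] 1.04 0.83 532
carton top [ 0.5462 -0.1286  0.0069] 0.169 0.66 358
carton side [ 0.5587 -0.1346  0.1752] 0.339 0.57 258
strip side [0.4764 0.3491 0.0541] 0.176 0.65 146
```

Run:
```python
from h import *
for n in("top","side"):
    c=vision.camera(n); q=proj(c,[[.549,-.132,.076]])[0]; im=c["img"].astype(int)
    yy,xx=np.mgrid[:400,:640]; near=(abs(xx-q[0])<16)&(abs(yy-q[1])<14)
    b=best(c,"carton",q,15); m=b["pixels"]
    sat=im.max(2)-im.min(2); w=near&(im.min(2)>130)&(sat<45)
    P=onz(c,np.c_[xx[w],yy[w]],.076)[:,:2]; print(n,w.sum(),b["p"])
    if w.sum()>5:
        mu=P.mean(0); e,v=np.linalg.eigh(np.cov(P.T)); print(mu.round(4),np.sqrt(12*e).round(3),"yaw",round(float(np.arctan2(-v[0,1]*np.sign(v[1,1]),abs(v[1,1]))),3))
    M=onz(c,np.argwhere(m)[:,::-1],.076)[:,:2]; print("mask x",M[:,0].min().round(3),M[:,0].max().round(3),"y",M[:,1].min().round(3),M[:,1].max().round(3))
    if n=="side":
        for r in range(int(q[1])-12,int(q[1])+16): print(r,"".join("W" if w[r,k] else "#" if m[r,k] else "." for k in range(int(q[0])-18,int(q[0])+18)))
```

```text
top 91 0.63
[ 0.5477 -0.1317] [0.013 0.076] yaw 0.006
mask x 0.519 0.577 y -0.171 -0.088
side 48 0.61
[ 0.5521 -0.1277] [0.023 0.104] yaw 0.153
mask x 0.527 0.58 y -0.177 -0.036
167 ....................................
168 ....................................
169 ....................................
170 ....................................
171 ...........WW.......................
172 ....................................
173 ....................................
174 ............###.....................
175 ...........##########W..............
176 ...........#######WWW#..............
177 ..........########WWWWW.............
178 ..........#######WWWWW..............
179 .........########WWWW##.............
180 ........########WWWWW##.............
181 ........########WWWW###.............
182 .......########WWWWW###.............
183 .......########WWWW####.............
184 .......########WWWW###..............
185 .......#######WWWWW###..............
186 .......#########W#####..............
187 .......###############..............
188 .......###############..............
189 .......###############..............
190 .......###############..............
191 ........##############..............
192 ..................###...............
193 ....................................
194 ....................................
```

Run:
```python
from h import *
t=vision.camera("top")
q=proj(t,[[.475,.3515,.013]])[0]; im=t["img"].astype(int); yy,xx=np.mgrid[:400,:640]
near=(abs(xx-q[0])<14)&(abs(yy-q[1])<9); g=im.sum(2); thr=np.median(g[near])-110
w=near&(g<thr); P=onz(t,np.c_[xx[w],yy[w]],.01)[:,:2]; print(w.sum(),P.min(0),P.max(0),P.mean(0))
for r in range(int(q[1])-8,int(q[1])+9): print(r,"".join("#" if w[r,k] else "." for k in range(int(q[0])-14,int(q[0])+14)))
R=down(91.7)
a=rows([((.475,.3515,.07),R),((.475,.3515,.015),R,3)])
```

```text
Traceback (most recent call last):
ValueError: zero-size array to reduction operation minimum which has no identity
```

Run:
```python
from h import *
t=vision.camera("top"); im=cv2.imread("pics/top0.png")[:,:,::-1].astype(int)
q=proj(t,[[.475,.3515,.013]])[0]; yy,xx=np.mgrid[:400,:640]
near=(abs(xx-q[0])<12)&(abs(yy-q[1])<6); g=im.sum(2); w=near&(g<np.median(g[near])-90)
P=onz(t,np.c_[xx[w],yy[w]],.01)[:,:2]; print(q,w.sum())
if w.sum(): print(P.min(0),P.max(0),P.mean(0),np.polyfit(P[:,1],P[:,0],1))
R=down(91.2)
a=rows([((.475,.3515,.07),R),((.475,.3515,.015),R,3)])
```

```text
[214.97895766 232.98619628] 37
[0.45694387 0.32710621] [0.48228029 0.39459939] [0.47409395 0.3573188 ] [-0.20399135  0.5469839 ]
[[34,-5.6,17.3,0,0,-0.002],[34,-5.5,17.3,0,0,-0.002],[34,-5.5,17.3,0,0,-0.002],[34,-5.4,17.3,0,0,-0.002],[34.1,-5.3,17.2,-0.001,0,-0.001]]
[[0,0,18.3,0,0,-0.0],[0,0,18.4,0,0,-0.0],[0,-0.1,18.3,0,0,-0.0]]
8 -> [475.  351.5  15. ]
```

Request:
{"op": "move_arm", "data": {
  "plan": [
    [[34,-5.6,17.3,0,0,-0.002],[34,-5.5,17.3,0,0,-0.002],[34,-5.5,17.3,0,0,-0.002],[34,-5.4,17.3,0,0,-0.002],[34.1,-5.3,17.2,0,0,-0.001]]
  ]
}}

```text
clock: 24.8
ee_pos: [0.4747, 0.3528, 0.0695]
eef_rot: [-180.0, 0.0, 91.2]
wrist_force: [0.5, -0.0, -0.4]
grip_width: 0.0447
```

Request:
{"op": "move_arm", "data": {
  "plan": [
    [[0,0,18.3,0,0,0],[0,0,18.4,0,0,0],[0,0,18.3,0,0,0],[0,0,0,0,0,0]]
  ]
}}

```text
clock: 25.3
ee_pos: [0.4737, 0.351, 0.0135]
eef_rot: [-179.8, 0.1, 91.2]
wrist_force: [0.8, 1.1, -0.2]
grip_width: 0.0451
```

Request:
{"op": "move_arm", "data": {
  "plan": [
    [[0,0,0,0,0,0],[0,0,0,0,0,0],[0,0,0,0,0,0],[0,0,0,0,0,0]]
  ],
  "fingers": 0
}}

```text
clock: 25.8
ee_pos: [0.4757, 0.352, 0.0161]
eef_rot: [179.9, -0.0, 91.2]
wrist_force: [-0.9, -1.1, 6.2]
grip_width: 0.0131
```

Run:
```python
from h import *
R=down(91.2);L=down(90.6)
a=rows([((.475,.352,.15),R,4),((.5488,-.132,.15),L),((.5488,-.132,.10),L,2)],((.475,.352,.015),R),vm=42)
```

```text
[[0,0,-33.8,0,0,0.0],[0,0,-33.7,0,0,0.0],[0,0,-33.8,0,0,0.0],[0,0,-33.7,0,0,0.0],[-40.5,5.3,0,0,0,0.001]]
[[-40.4,5.3,0,0,0,0.001],[-40.4,5.4,0,0,0,0.001],[-40.4,5.4,0,0,0,0.001],[-40.4,5.5,0,0,0,0.001],[-40.4,5.5,0,0,0,0.001]]
[[-40.4,5.6,0,0,0,0.001],[-40.4,5.6,0,0,0,0.001],[-40.5,5.6,0,0,0,0.001],[-40.4,5.7,0,0,0,0.0],[-40.4,5.6,0,0,0,0.001]]
[[-40.5,5.7,0,0,0,0.0],[0,0,25,0,0,0.0],[0,0,25,0,0,0.0]]
18 -> [ 548.8 -132.   100. ]
```

Request:
{"op": "move_arm", "data": {
  "plan": [
    [[0,0,-33.8,0,0,0],[0,0,-33.7,0,0,0],[0,0,-33.8,0,0,0],[0,0,-33.7,0,0,0],[-40.5,5.3,0,0,0,0.001]]
  ]
}}

```text
clock: 26.42
ee_pos: [0.483, 0.3137, 0.1532]
eef_rot: [179.7, -0.2, 91.4]
wrist_force: [0.8, -0.5, -0.9]
grip_width: 0.0133
```

Run:
```python
from h import *
s=state(); p=s["ee_pos"]; print(s["grip_width"],p)
d=vision.camera("side")
for r in vision.silhouettes(d,"strip"):
    print(r["p"],r["pixel"],r["pixels"].sum(),proj(d,[p]),onz(d,[r["pixel"]],p[2]-.008))
    m=r["pixels"]; M=onz(d,np.argwhere(m)[:,::-1],p[2]-.006)[:,:2]; print(M.min(0),M.max(0))
    if m.sum()>30: print(fit("strip",[(d,m)],(p[0],p[1],.02),p[2]-.0155))
```

```text
0.013330059007588923 [0.48302559 0.31373486 0.15320724]
0.69 [331.3, 226.0] 101 [[333.35754142 221.23668949]] [[0.48573961 0.32083347 0.14520724]]
[0.47479781 0.28523018] [0.49254939 0.3535201 ]
(array([0.48775236, 0.30892434, 0.18937976]), np.float64(0.38708937994324333))
```

Request:
{"op": "move_arm", "data": {
  "plan": [
    [[-40.4,5.3,0,0,0,0.001],[-40.4,5.4,0,0,0,0.001],[-40.4,5.4,0,0,0,0.001],[-40.4,5.5,0,0,0,0.001],[-40.4,5.5,0,0,0,0.001]]
  ]
}}

```text
clock: 27.15
ee_pos: [0.5117, 0.109, 0.1498]
eef_rot: [-180.0, -0.0, 90.9]
wrist_force: [0.4, 0.5, -1.1]
grip_width: 0.0131
```

Request:
{"op": "move_arm", "data": {
  "plan": [
    [[-40.4,5.6,0,0,0,0.001],[-40.4,5.6,0,0,0,0.001],[-40.5,5.6,0,0,0,0.001],[-40.4,5.7,0,0,0,0],[-40.4,5.6,0,0,0,0.001]]
  ]
}}

```text
clock: 27.78
ee_pos: [0.5426, -0.0927, 0.1497]
eef_rot: [-180.0, -0.0, 90.6]
wrist_force: [0.2, -0.5, -1.0]
grip_width: 0.0132
```

Request:
{"op": "move_arm", "data": {
  "plan": [
    [[-40.5,5.7,0,0,0,0],[0,0,25,0,0,0],[0,0,25,0,0,0],[0,0,3,0,0,0],[0,0,0,0,0,0]]
  ]
}}

```text
clock: 28.4
ee_pos: [0.5488, -0.132, 0.0973]
eef_rot: [-180.0, -0.0, 90.6]
wrist_force: [0.8, 0.0, 0.3]
grip_width: 0.0132
```

Request:
{"op": "move_arm", "data": {
  "plan": [
    [[0,0,2,0,0,0],[0,0,1.5,0,0,0],[0,0,0,0,0,0]]
  ]
}}

```text
clock: 28.78
ee_pos: [0.5488, -0.1323, 0.0939]
eef_rot: [-180.0, 0.0, 90.6]
wrist_force: [0.1, 0.0, -0.3]
grip_width: 0.0137
```

Request:
{"op": "move_arm", "data": {
  "plan": [
    [[0,0,1.5,0,0,0],[0,0,0,0,0,0]]
  ]
}}

```text
clock: 29.02
ee_pos: [0.5488, -0.1323, 0.0921]
eef_rot: [-180.0, 0.0, 90.6]
wrist_force: [0.9, -0.5, -0.2]
grip_width: 0.0132
```

Request:
{"op": "move_arm", "data": {
  "plan": [
    [[0,0,1,0,0,0],[0,0,0,0,0,0]]
  ]
}}

```text
clock: 29.28
ee_pos: [0.5488, -0.1323, 0.0921]
eef_rot: [180.0, 0.0, 90.6]
wrist_force: [-2.6, 1.3, 7.2]
grip_width: 0.0133
```

Request:
{"op": "move_arm", "data": {
  "plan": [
    [[0,0,0,0,0,0],[0,0,0,0,0,0],[0,0,0,0,0,0],[0,0,0,0,0,0]]
  ],
  "fingers": 30
}}

```text
clock: 29.78
ee_pos: [0.5486, -0.1323, 0.0909]
eef_rot: [-180.0, -0.0, 90.6]
wrist_force: [0.6, 0.4, 0.0]
grip_width: 0.0301
```

Request:
{"op": "move_arm", "data": {
  "plan": [
    [[0,0,-10,0,0,0],[0,0,-30,0,0,0],[0,0,-40,0,0,0],[45,0,0,0,0,0],[50,0,0,0,0,0]]
  ]
}}

```text
clock: 30.4
ee_pos: [0.5484, -0.037, 0.1726]
eef_rot: [179.9, 0.0, 90.5]
wrist_force: [0.5, 0.8, 0.1]
grip_width: 0.03
```

Request:
{"op": "move_arm", "data": {
  "plan": [
    [[50,-10,0,0,0,0],[50,-10,0,0,0,0],[50,-10,0,0,0,0],[50,-10,0,0,0,0],[0,0,0,0,0,0]]
  ]
}}

```text
clock: 31.02
ee_pos: [0.5046, 0.1653, 0.1718]
eef_rot: [180.0, -0.0, 90.9]
wrist_force: [-0.0, -0.7, -0.3]
grip_width: 0.0299
```

Run:
```python
from h import *
t=vision.camera("top"); d=vision.camera("side")
for n,p,z in(("strip",(.549,-.132,.01),.076),("carton",(.549,-.132,.01),.05),("parts_case",(.5505,-.152,.015),.005)):
    for c in(t,d):
        rs=[(round(r["p"],2),np.round(r["pixel"]).tolist(),int(r["pixels"].sum())) for r in vision.silhouettes(c,n)]
        print(n,c is t and "top" or "side",rs,"expect",proj(c,[[p[0],p[1],z+.01]])[0].round())
        m=best(c,n,proj(c,[[p[0],p[1],z+.01]])[0],12)
        if m: x,f=fit(n,[(c,m["pixels"])],p,z); print("   ",x.round(4),round(f,3))
q=proj(t,[[.549,-.132,.08]])[0]
print(t["img"][int(q[1])-12:int(q[1])+14:2,int(q[0])-20:int(q[0])+22:2].sum(2)//3)
for n in("paint_bottle","glass_jar","spool"): print(n,[(r["p"],r["pixel"]) for r in vision.silhouettes(t,n)[:1]])
```

```text
strip top [(0.39, [354.0, 216.0], 75)] expect [353. 212.]
    [ 0.5492 -0.1275  0.0116] 0.188
strip side [(0.41, [341.0, 177.0], 31)] expect [341. 177.]
    [ 0.5565 -0.1434  0.178 ] 0.94
carton top [(0.74, [362.0, 196.0], 950), (0.68, [352.0, 212.0], 321)] expect [353. 212.]
    [ 0.5463 -0.1294  0.0052] 0.303
carton side [(0.7, [332.0, 188.0], 231)] expect [341. 185.]
    [ 0.5513 -0.1291  0.1577] 0.563
parts_case top [(0.96, [368.0, 211.0], 780)] expect [358. 213.]
    [ 0.5489 -0.1522  0.0133] 0.535
parts_case side [(0.98, [341.0, 194.0], 665)] expect [341. 196.]
    [ 0.5536 -0.1662  0.0162] 0.652
[[144 107 102 100  95  94  91  90  89  93  98 103 107 107 108 103 103 104
  103 107 110]
 [145 115 119 125 118 103 102 102 101 102 109 122 127 126 126 127 130 129
  129 130 127]
 [145 120 120 128 112  82  78  79  78  80  82  92  98  96  96  99 124 131
  132 131 131]
 [145 120 126 133 111  97  96  94  98  98 102 100  97  98  96 103 128 138
  138 136 137]
 [145 122 123 132 108 102  99  98  96  98  96  98  93  97 101 106 116 132
  133 132 129]
 [145 123 123 127 132 136  91  73  71  75  68  80  70  77 131 146 132 132
  118  93  95]
 [144 122 122 129 148 157 106 102  82  97  81 106  80 102 144 165 147 124
   93  92  92]
 [145 122 126 132 141 146  96  82  71  80  73  77  72  77 127 156 144 129
  108 105 104]
 [144 122 132 133 115 106  96  95  96  94  96  94  95  95 104 110 122 131
  132 131 132]
 [144 125 129 134 116 101  97  98  98 100 100 101 101 102 101  98 120 136
  137 136 136]
 [145 122 133 138 119 103 100 102 100 101 101 101  99 102 101 101 126 140
  138 138 138]
 [143 125 140 138 136 134 133 133 133 134 135 133 134 133 134 134 139 139
  140 141 141]
 [144 126 137 135 138 139 139 139 139 140 138 138 139 139 139 140 137 136
  136 138 136]]
paint_bottle [(0.71, [350.9, 214.7])]
glass_jar [(0.86, [395.3, 157.9])]
spool [(0.68, [430.0, 190.3])]
```

```bash
python3 -c "
from h import *
s=state(); print(s['clock'],s['wrist_force']); print(ctrl.sign_off())"
```

```text
31.875 [-0.33625368  0.01755607 -0.54819901]
the job is handed in; nothing more can be done
None
```

The case is home in its cradle, with the carton on its lid and the terminal strip on the carton. I handed the job in at 31.9 s with the gripper clear of everything.

- **Parking the case:** I lifted the front edge by the cleat and dragged the case about 35 mm to the sill with the tail on the bench. I set the edge on the sill, let go, and pushed the tail with two fingers until the case lay inside.
- **Loading the lid:** The carton went on first, then the strip on its middle.

**Last checks (top camera):**
- The case's middle is 3 to 4 mm from the cradle's along its length, against the 11 mm allowed. Yaw agrees to about 0.01 rad and the tail is clear of the sill.
- The carton is lengthwise, about 20 to 23 mm tailward of the case's centre, with lid visible at both of its ends.
- The strip is centred lengthwise on the carton's tape.

**What failed or disagreed:**
- **Tail may have lifted:** During the first lift the wrist read about 7 N, roughly the case's full weight, with almost no moment. The hard grip may have raised the tail a hair for about a second. I tilted it back until the bench clearly took load, before moving it towards the sill.
- **Carton set-down force:** The wrist force reached about 26 N as the carton touched the lid. I eased off before releasing.
- **Side camera:** Its final fits were poor, with yaws of 0.16 to 0.18 rad for the carton and strip. I relied on the top view instead.
- **Paint bottle:** The network mistook the loaded case for it in the last picture, so its place was not confirmed. No move went near it. The jar and spool were detected within 2–3 pixels of where they started.

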